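# Hold the display cover over its instrument box

## Task

Pick up the metal cover plate from the foam block, gripping it gently by its plastic display housing (no more than about 60 N of squeeze, or it cracks), and hold it level about 2 cm above the open instrument box, turned so that each of its four holes is straight above the matching threaded hole, ready for a colleague to start the screws. Finish while still holding it there in the air: do not set it down or let it touch the box, and leave everything else on the bench where it is.

Things in the scene. Friction and masses are not known exactly. Their poses are not given: they have to be found in the camera images.
- enclosure: grey metal instrument box without its cover, bolted to the bench; 130 x 100 mm (x by y), 50 mm high, plus low feet 4 mm high out to x +-80 mm. Inside are four square aluminium bosses, 18 mm wide, flush with the rim, each with a 5 mm threaded hole in its top; three lie near corners, the fourth is set inwards. Origin: centre of the underside; z up, x along the long side
- enclosure_top (a point): centre of the box's open top, in the plane of rim and boss tops (50 mm above the bench); axes as enclosure
- pad: black foam block fixed to the bench, 140 x 110 x 20 mm, on which the cover lies at the start. Origin: centre of the underside
- cover: the cover, loose: flat aluminium plate 124 x 94 mm (x by y), 4 mm thick, 0.15 to 0.25 kg, with four plain 9 mm through holes in the same pattern as the threaded ones (the set-inwards hole tells which way round) and a steel socket 8 mm high on top at x -44 mm. Starts lying flat on the pad, underside 20 mm above the bench. Origin: centre of the underside; z up, x along the long side
- cover_housing (a point): centre of the display housing, by which the cover is held: black plastic block in the plate's middle, 60 mm (along the cover's x) by 28 mm (y), rising 36 mm above the plate, with a dark window on top. This point is 22 mm above the plate's underside; axes as cover. The housing cracks if each finger presses it with more than about 60 N
- thread0 (a point): mouth of threaded hole 0 of the box, on its boss top 50 mm above the bench: +x -y corner (x +50, y -35 mm) in the box's frame
- thread1 (a point): mouth of threaded hole 1 of the box, on its boss top 50 mm above the bench: -x -y corner (x -50, y -35 mm) in the box's frame
- thread2 (a point): mouth of threaded hole 2 of the box, on its boss top 50 mm above the bench: -x +y corner (x -50, y +35 mm) in the box's frame
- thread3 (a point): mouth of threaded hole 3 of the box, on its boss top 50 mm above the bench: the odd one, set inwards along the +y edge (x +28, y +35 mm) in the box's frame
- cover_hole0 (a point): centre of cover hole 0 at the plate's underside: +x -y corner (x +50, y -35 mm) in the cover's frame; belongs over thread0
- cover_hole1 (a point): centre of cover hole 1 at the plate's underside: -x -y corner (x -50, y -35 mm) in the cover's frame; belongs over thread1
- cover_hole2 (a point): centre of cover hole 2 at the plate's underside: -x +y corner (x -50, y +35 mm) in the cover's frame; belongs over thread2
- cover_hole3 (a point): centre of cover hole 3 at the plate's underside: the odd one, set inwards along the +y edge (x +28, y +35 mm) in the cover's frame; belongs over thread3
- spool: small spool of bare wire with black flanges, standing upright, 60 mm across, 40 mm high; stays where it is (bystander)
- screw_tray: small grey open tray with screws, 75 x 55 x 18 mm; stays where it is (bystander)
- bottle: white plastic bottle, 42 mm across, 105 mm high; stays where it is (bystander)
- screwdriver: screwdriver lying down, 190 mm long; stays where it is (bystander)
- adapter: black power adapter block, 120 x 52 x 32 mm; stays where it is (bystander)
- tin: brass-coloured tip-cleaner bowl, 68 mm across, 28 mm high; stays where it is (bystander)
- wrench: steel wrench lying flat, 150 mm long; stays where it is (bystander)
Not all that is in view belongs to the job. Leave any green, orange or pink look-alike of the cover alone.

How it is judged:
By the outcome, as a careful person would: the job done as asked, in the order asked, and still so for the second after the job is handed in, while the arm keeps its last pose, push and grip.
It also fails if it takes over 40 s, if anything falls off the work surface, if the arm or the gripper's body presses on something with over 40 N, if the wrist force passes 120 N, or if a joint passes its speed limit or range.

## Robot

A 7-joint arm with a two-finger parallel gripper is mounted at the origin on the work surface. World frame = base frame: x ahead of the robot, y to its left, z up, the work surface at z = 0. Lengths are in m, angles in rad, forces in N, time in s.
With the tool pointing down it reaches from about 0.4 to 0.875 m from the base axis. Payload 6.5 kg.
Tool frame: the origin (TCP) lies between the finger pads; the fingertips stand 25 mm ahead of it and the grasp point (between the pads) lies 6 mm ahead of it; z points along the fingers, y is the direction in which the jaws open and shut (so a half turn about z gives the same grasp; the last joint's range is limited). The gripper opens to 85 mm and grips with 20 to 120 N. Pads are 22 mm wide; open, the fingers measure 114 mm over their backs; the gripper's body (76 mm by 85 mm) begins 54 mm behind the grasp point. The pads swing forward as they close: fully open they stand 13 mm farther back than shut.
Start: joints at [1.264, 0.536, -0.004, 1.538, 0.003, 1.067, -0.071], TCP at [0.155, -0.631, 0.256] pointing down, gripper open.
Joint ranges: [-2.7, 2.7], [-0.37, 2.16], [-1.27, 1.26], [0.24, 2.4], [-1.31, 4.45], [0.19, 1.91], [-2.76, 2.76]. Speed limits (rad/s): [2.39, 2.39, 3.14, 3.14, 3.14, 3.14, 3.14].

## Interface

Orientations are given as a rotation vector (axis times angle).
In Python, from workcell import env gives the robot as it stands.
- The arm moves only by the tool carry_out, never from a script. Its arguments are lists of equal length, an entry for each row: "travel": the shift along the tool's x, y, z in cm, a list of three; "twist": the turn about the tool's z in degrees; "claw": the closure, from 0 (fully open) to 1 (shut). A call has 1 to 12 rows; each row shifts and turns the commanded pose from where the row before left it, along the tool's axes as they then stand; what a row does not reach is not made up. A row lasts 1/10 s, in which the tool goes at most 50 mm and 8.59 degrees, less where a joint would pass 70% of its speed; a pose out of reach is approached as far as the arm can. A call with a gripper value outside its range is refused whole. The fingers move at their own pace and stop on an object; "newtons" is the grip in N (left out, the last holds). Time passes only in rows, so rows that do not move let the fingers close. It gives the time, the measured TCP pose, the force and the opening at its end, in the units of the state.
- env.observe(): the state, without advancing time (a new reading comes with each control period).
- env.grab_frame(name): name is "scene" or "top"; returns the picture (400x640x3 uint8, red, green, blue); there is no depth.
- env.calibration(name): a dict with "intrinsics" (3x3 intrinsics, pixels), "k1" (the pictures are not rectified: a ray, as slopes to the right and down, at radius r is drawn at 1 + k1 r^2 times it, then the intrinsics apply), "world_from_camera" (4x4, takes a point from camera to world coordinates). Camera axes: x right, y up, looking along -z (the intrinsics and any distortion apply to the point x, -y, -z); pixel columns grow to the right and rows downward; lengths in m; the calibration is good to about 2 mm. A picture is of the moment at which its call begins. calibration takes no time and is no camera call.
- env.finish_job(): hands the job in, once; it reports no verdict.
The state is a dict: "clock": time; "joints": joint angles; "dq": joint speeds; "effort": joint torques, N m; "ee_pos": TCP position; "tcp_rot": TCP orientation; "contact_force": force on the tool from outside, world axes, zero at the start; "torque": the same for the moment, N m; "gripper_width": finger opening in m.
Only numpy, scipy, OpenCV 4.12 (cv2) and the standard library are available. Lean on these libraries where they do the work, as an engineer would, in place of code of your own. Each camera call takes 0.05 s, during which the arm holds its last target.

## Working session

There is one attempt and no reset: what is moved stays moved. The work goes in short steps, Python scripts to look and compute and a tool call to move; the robot and the scene stay as the last step left them, time stands still between calls to the robot, and variables do not carry over. Pictures are saved under pics/ and viewed, and the job is handed in when it is done.

Besides the shell and the picture viewer there is one more tool, called after "Request:" by a JSON object that holds its "method" and its "body". carry_out: Moves the arm, as the interface text tells. Its arguments: {"type":"object","properties":{"travel":{"type":"array","items":{"type":"array","items":{"type":"number"}}},"twist":{"type":"array","items":{"type":"number"}},"claw":{"type":"array","items":{"type":"number"}},"newtons":{"type":"number"}},"required":["travel","twist","claw"]}

```bash
mkdir -p pics; ls; python3 - <<'E'
from workcell import env
import cv2
s=env.observe()
print(s)
for n in("scene","top"):
    im=env.grab_frame(n); cv2.imwrite(f"pics/{n}0.png",im[:,:,::-1])
    print(env.calibration(n))
E
```

```text
pics
{'clock': 0.0, 'joints': array([ 1.26380421,  0.53719651, -0.00444226,  1.53886876,  0.00260649,
        1.06729877, -0.07118602]), 'dq': array([-8.34374192e-05,  4.10328128e-04, -6.88498546e-04,  8.98282416e-06,
       -8.95721918e-04, -1.19146805e-03, -3.13839953e-04]), 'effort': array([-6.90478987e-05, -5.83413577e+01,  1.04799248e+00, -2.59099191e+01,
        1.22365876e-02,  9.65575950e-03,  1.19498259e-05]), 'ee_pos': array([ 0.15485155, -0.6306775 ,  0.25539506]), 'tcp_rot': array([-3.11711437e+00, -3.77257926e-01,  5.39597544e-04]), 'contact_force': array([-0.28100973, -0.24940009, -0.72601815]), 'torque': array([0.02612492, 0.00206252, 0.01834454]), 'gripper_width': 0.08530494568007153}
{'intrinsics': array([[512.86733101,   0.        , 319.05115275],
       [  0.        , 512.86733101, 197.1299826 ],
       [  0.        ,   0.        ,   1.        ]]), 'k1': -0.07423758123352245, 'world_from_camera': array([[-0.45400227, -0.74534898,  0.48819754,  1.38912227],
       [ 0.89091482, -0.3873498 ,  0.23713059,  0.39351988],
       [ 0.01235818,  0.54260025,  0.83990014,  1.50795605],
       [ 0.        ,  0.        ,  0.        ,  1.        ]])}
{'intrinsics': array([[506.13279639,   0.        , 322.18240321],
       [  0.        , 506.13279639, 197.98964411],
       [  0.        ,   0.        ,   1.        ]]), 'k1': -0.13992188456456614, 'world_from_camera': array([[ 0.08065519,  0.97598527, -0.20235486,  0.24144677],
       [-0.99672684,  0.07785244, -0.02178529, -0.02843268],
       [-0.0055083 ,  0.20344961,  0.97906992,  1.61131439],
       [ 0.        ,  0.        ,  0.        ,  1.        ]])}
```

View pics/scene0.png

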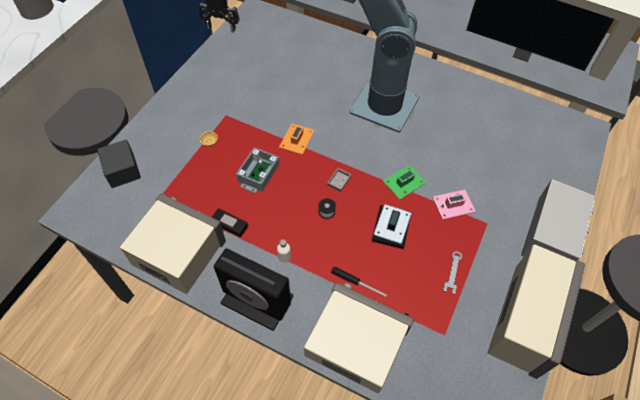

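View pics/top0.png

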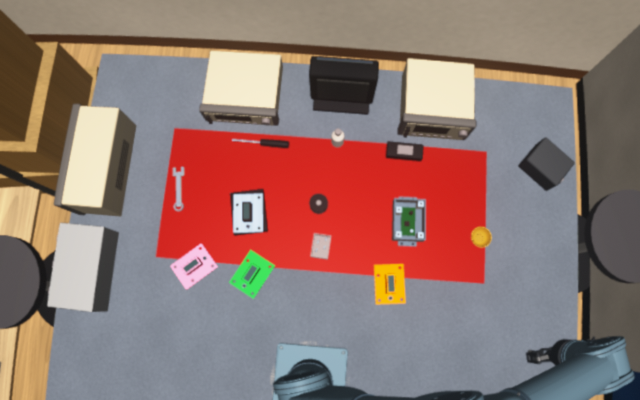

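The real cover (silver) lies at top px (249,212) and scene px (391,226). The box is at top px (409,221) and scene px (257,170). The green, orange and pink plates are look-alikes.

```bash
python3 - <<'E'
import cv2,numpy as np
t=cv2.imread('pics/top0.png');s=cv2.imread('pics/scene0.png')
def c(im,x,y,w,h,k,n):
    o=cv2.resize(im[y:y+h,x:x+w],None,fx=k,fy=k,interpolation=cv2.INTER_CUBIC)
    for i in range(0,w,10): cv2.putText(o,str(x+i),(i*k,8),0,.3,(0,255,255),1); cv2.line(o,(i*k,10),(i*k,14),(0,255,255),1)
    for i in range(0,h,10): cv2.putText(o,str(y+i),(0,i*k+4),0,.3,(0,255,255),1)
    cv2.imwrite(f'pics/{n}.png',o)
c(t,222,182,54,60,10,'tc');c(t,382,186,54,60,10,'tb')
c(s,365,197,55,55,10,'sc');c(s,228,140,58,58,10,'sb')
E
```

```text
(no output)
```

View pics/tc.png

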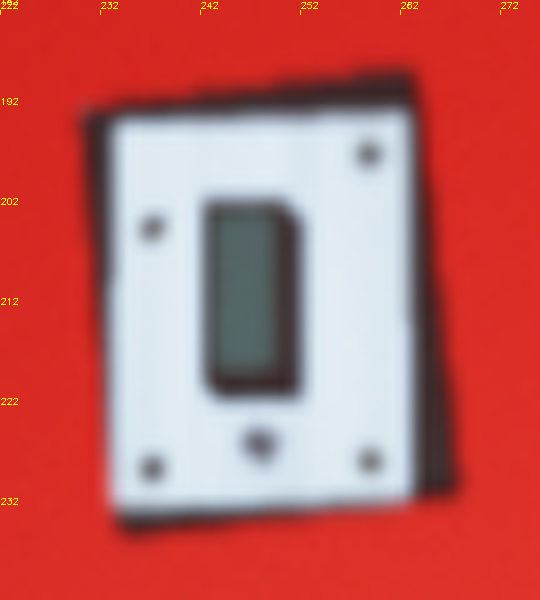

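View pics/tb.png

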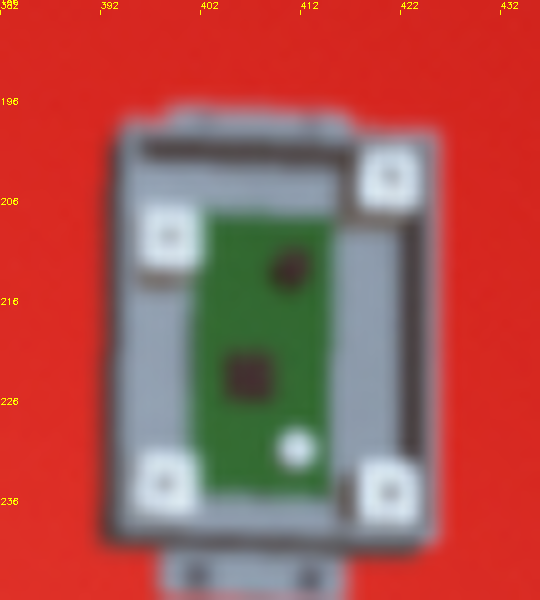

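View pics/sc.png

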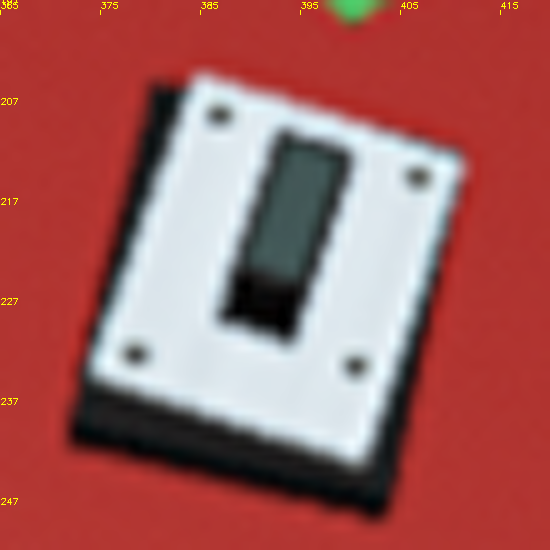

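View pics/sb.png

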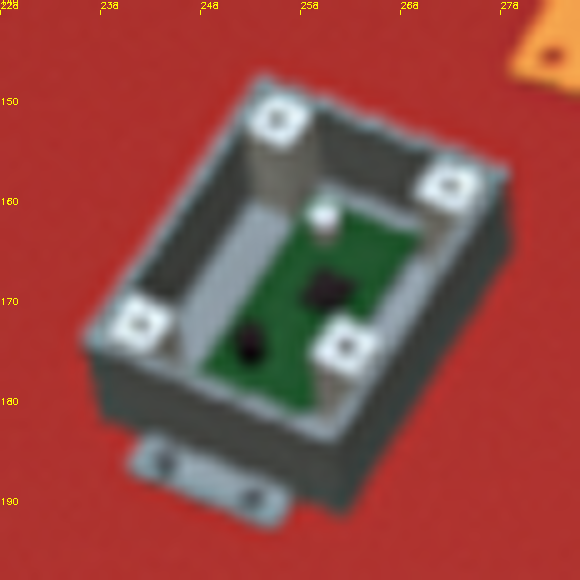

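```bash
cat > h.py <<'E'
import numpy as np,cv2
from scipy.optimize import least_squares
from workcell import env
def proj(P,n):
    c=env.calibration(n);T=np.linalg.inv(c['world_from_camera'])
    p=np.c_[P,np.ones(len(P))]@T.T; x=p[:,0]/-p[:,2];y=-p[:,1]/-p[:,2]
    f=1+c['k1']*(x*x+y*y);K=c['intrinsics']
    return np.c_[K[0,0]*x*f+K[0,2],K[1,1]*y*f+K[1,2]]
H=np.array([[50,-35],[-50,-35],[-50,35],[28,35]])/1000
def pts(v,L,z):
    c,s=np.cos(v[2]),np.sin(v[2])
    return np.c_[L@np.array([[c,s],[-s,c]])+v[:2],np.full(len(L),z)]
def fit(obs,z,free_z=False):
    def r(v): return np.concatenate([(proj(pts(v,H,v[3] if free_z else z),n)-o).ravel() for n,o in obs.items()])
    s=least_squares(r,[.6,0,0]+([z] if free_z else []))
    return s.x,s.fun
def q(a,off): return (np.array(a)+.5)/10-.5+np.array(off)
E
python3 - <<'E'
from h import *
np.set_printoptions(precision=4,suppress=True)
C=dict(top=q([(369,154),(371,461),(152,468),(152,228)],(222,182)),scene=q([(134,354),(219,115),(418,177),(355,366)],(365,197)))
B=dict(top=q([(391,177),(391,491),(166,483),(169,235)],(382,186)),scene=q([(140,324),(278,119),(451,186),(345,346)],(228,140)))
for nm,o,z in(('cover',C,.024),('box',B,.05)):
    for sub in (o,{'top':o['top']},{'scene':o['scene']}):
        x,f=fit(sub,z); print(nm,list(sub),x,np.degrees(x[2]),'res',np.round(f,1))
    print('freez',fit(o,z,True)[0])
E
```

```text
cover ['top', 'scene'] [0.5041 0.2399 0.1126] 6.449215465151996 res [ 0.2 -0.3  0.3 -0.2  0.3 -0.3  0.3 -0.3  0.4 -0.2  0.4 -0.3  0.3 -0.2
  0.4 -0.2]
cover ['top'] [0.5031 0.2406 0.1128] 6.460709422765878 res [-0.  -0.  -0.   0.1  0.   0.   0.  -0. ]
cover ['scene'] [0.5055 0.239  0.1126] 6.453539630217162 res [-0.   0.   0.1 -0.1 -0.1  0.   0.   0. ]
freez [0.5038 0.2399 0.1125 0.022 ]
box ['top', 'scene'] [ 0.5213 -0.2725  0.0376] 2.153128732675841 res [ 0.2 -0.2  0.  -0.1  0.2 -0.2  0.3 -0.   0.2 -0.1  0.2 -0.1  0.2 -0.1
  0.3  0. ]
box ['top'] [ 0.5208 -0.2719  0.0393] 2.252408109334915 res [-0.  -0.1 -0.1 -0.   0.1 -0.1  0.1  0.1]
box ['scene'] [ 0.5219 -0.2731  0.0352] 2.0140090643032487 res [-0.  -0.1  0.  -0.  -0.  -0.   0.1  0.1]
freez [ 0.5212 -0.2726  0.0376  0.0492]
```

```bash
cat >> h.py <<'E'
from scipy.spatial.transform import Rotation as Ro
def go(x,y,z,yaw_deg=None):
    s=env.observe();R=Ro.from_rotvec(s['tcp_rot']).as_matrix()
    yaw=np.degrees(np.arctan2(R[1,0],R[0,0]))
    print('t',round(s['clock'],2),'pos',s['ee_pos'].round(4),'yaw',round(yaw,2),'tilt',np.degrees(R[:2,2]).round(2),'F',s['contact_force'].round(1),'w',round(s['gripper_width'],4),'q',s['joints'].round(2))
    d=R.T@(np.array([x,y,z])-s['ee_pos'])*100
    print('tool shift cm',d.round(2),'twist', None if yaw_deg is None else round(yaw-yaw_deg,2))
E
python3 -c "
from h import *
go(.5,-.25,.25,6.45)"
```

```text
t 0.1 pos [ 0.1548 -0.6307  0.2555] yaw 13.8 tilt [-0.03  0.09] F [-0.7 -0.2 -0.1] w 0.0853 q [ 1.26  0.54 -0.    1.54  0.    1.07 -0.07]
tool shift cm [ 42.6  -28.74   0.59] twist 7.35
```

Request:
{"method": "carry_out", "body": {"travel": [[0,0,0],[0,0,0],[0,0,0]], "twist": [4,3.3,0], "claw": [0,0,0], "newtons": 40}}

```text
clock: 0.4
ee_pos: [0.155, -0.6309, 0.2558]
tcp_rot: [-3.136, -0.177, 0.001]
contact_force: [-0.8, 0.2, -0.6]
gripper_width: 0.0852
```

```bash
python3 -c "
from h import *
go(.5,-.25,.25,6.45)"
```

```text
t 0.4 pos [ 0.155  -0.6309  0.2558] yaw 6.48 tilt [-0.02  0.05] F [-0.8  0.2 -0.6] w 0.0852 q [ 1.24  0.54  0.02  1.54 -0.01  1.07 -0.19]
tool shift cm [ 38.58 -33.95   0.6 ] twist 0.03
```

Request:
{"method": "carry_out", "body": {"travel": [[3.2,-2.8,0],[3.2,-2.8,0],[3.2,-2.8,0],[3.2,-2.8,0],[3.2,-2.8,0],[3.2,-2.8,0],[3.2,-2.8,0],[3.2,-2.8,0],[3.2,-2.8,0],[3.2,-2.8,0],[3.2,-2.8,0],[3.2,-2.8,0]], "twist": [0,0,0,0,0,0,0,0,0,0,0,0], "claw": [0,0,0,0,0,0,0,0,0,0,0,0]}}

```text
clock: 1.6
ee_pos: [0.4994, -0.2525, 0.2563]
tcp_rot: [3.136, 0.181, -0.0]
contact_force: [1.0, 0.5, -0.3]
gripper_width: 0.0854
```

```bash
python3 -c "
from h import *
go(.504,.24,.25,6.45)"
```

```text
t 1.6 pos [ 0.4994 -0.2525  0.2563] yaw 6.6 tilt [-0.01 -0.01] F [ 1.   0.5 -0.3] w 0.0854 q [ 0.5   0.39 -0.15  1.78  0.07  0.98 -1.13]
tool shift cm [  6.12 -48.87   0.62] twist 0.15
```

Request:
{"method": "carry_out", "body": {"travel": [[0.5,-4,0],[0.5,-4,0],[0.5,-4,0],[0.5,-4,0],[0.5,-4,0],[0.5,-4,0],[0.5,-4,0],[0.5,-4,0],[0.5,-4,0],[0.5,-4,0],[0.5,-4,0],[0.5,-4,0]], "twist": [0,0,0,0,0,0,0,0,0,0,0,0], "claw": [0,0,0,0,0,0,0,0,0,0,0,0]}}

```text
clock: 2.8
ee_pos: [0.5036, 0.2312, 0.2562]
tcp_rot: [3.136, 0.181, -0.0]
contact_force: [0.7, -0.6, 0.5]
gripper_width: 0.0856
```

Request:
{"method": "carry_out", "body": {"travel": [[0,0,4],[0,0,4],[0,0,4],[0,0,0],[0,0,0]], "twist": [0,0,0,0,0], "claw": [0,0,0,0,0]}}

```text
clock: 3.3
ee_pos: [0.5037, 0.2298, 0.1367]
tcp_rot: [3.136, 0.179, -0.001]
contact_force: [0.2, -0.2, -0.1]
gripper_width: 0.0853
```

```bash
python3 - <<'E'
from h import *
go(.504,.24,.054,6.45)
for n,(x,y) in dict(top=(210,170),scene=(350,180)).items():
    im=env.grab_frame(n)[y:y+80,x:x+80,::-1]
    cv2.imwrite(f'pics/{n}1.png',cv2.resize(im,None,fx=7,fy=7,interpolation=cv2.INTER_CUBIC))
E
```

```text
t 3.3 pos [0.5037 0.2298 0.1367] yaw 6.55 tilt [-0.05 -0.01] F [ 0.2 -0.2 -0.1] w 0.0853 q [-0.27  0.56 -0.31  1.87  0.24  0.75 -2.17]
tool shift cm [ 0.15 -1.01  8.26] twist 0.1
```

View pics/scene1.png

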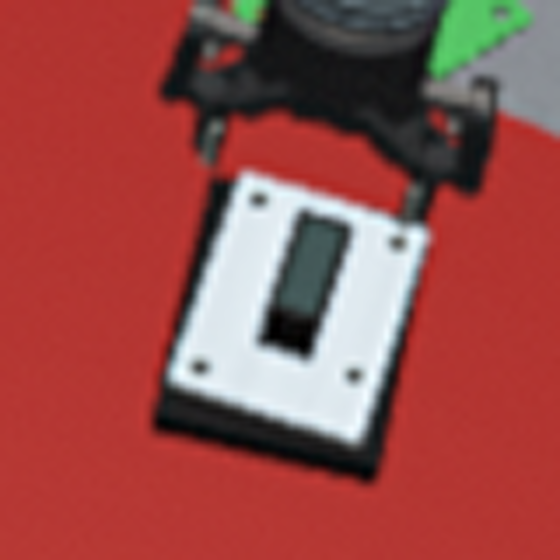

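Request:
{"method": "carry_out", "body": {"travel": [[0.1,-1,0],[0,0,3],[0,0,3],[0,0,2],[0,0,0],[0,0,0]], "twist": [0.1,0,0,0,0,0], "claw": [0,0,0,0,0,0]}}

```text
clock: 4.0
ee_pos: [0.5044, 0.2409, 0.0576]
tcp_rot: [-3.136, -0.176, -0.002]
contact_force: [-0.7, -0.3, -0.5]
gripper_width: 0.0853
```

```bash
python3 - <<'E'
from h import *
go(.504,.24,.054,6.45)
for n,(x,y) in dict(top=(210,170),scene=(350,180)).items():
    im=env.grab_frame(n)[y:y+80,x:x+80,::-1]
    cv2.imwrite(f'pics/{n}2.png',cv2.resize(im,None,fx=7,fy=7,interpolation=cv2.INTER_CUBIC))
E
```

```text
t 4.0 pos [0.5044 0.2409 0.0576] yaw 6.42 tilt [0.08 0.06] F [-0.7 -0.3 -0.5] w 0.0853 q [-0.33  0.69 -0.26  1.88  0.29  0.61 -2.23]
tool shift cm [-0.05  0.08  0.36] twist -0.03
```

View pics/scene2.png

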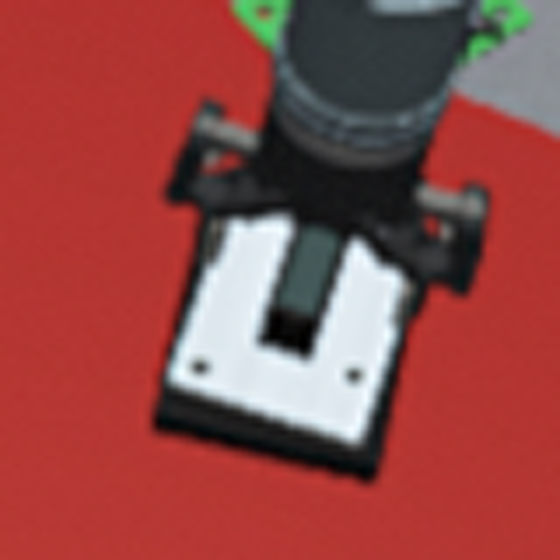

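View pics/top2.png

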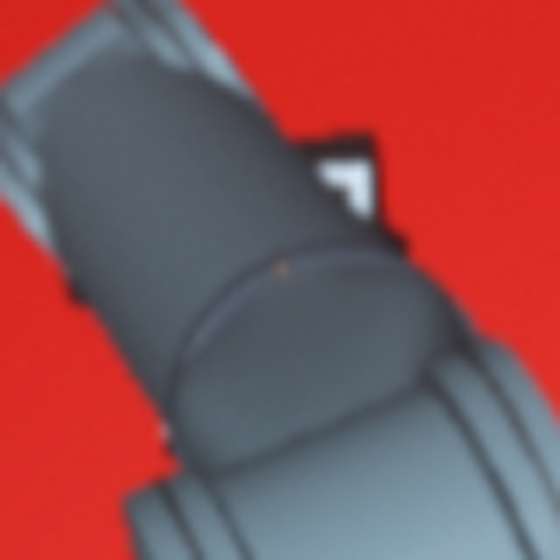

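Request:
{"method": "carry_out", "body": {"travel": [[0,0,0.3],[0,0,0],[0,0,0],[0,0,0],[0,0,0],[0,0,0],[0,0,0],[0,0,0],[0,0,0],[0,0,0],[0,0,0],[0,0,0]], "twist": [0,0,0,0,0,0,0,0,0,0,0,0], "claw": [0.1,0.2,0.3,0.4,0.5,0.55,0.6,0.65,0.7,0.8,1,1], "newtons": 40}}

```text
clock: 5.3
ee_pos: [0.5037, 0.24, 0.0534]
tcp_rot: [-3.136, -0.175, -0.0]
contact_force: [-0.4, 0.4, 3.5]
gripper_width: 0.0276
```

Request:
{"method": "carry_out", "body": {"travel": [[0,0,0],[0,0,0],[0,0,0]], "twist": [0,0,0], "claw": [1,1,1]}}

```text
clock: 5.6
ee_pos: [0.5037, 0.24, 0.0534]
tcp_rot: [-3.136, -0.175, -0.0]
contact_force: [-0.1, 1.1, 4.2]
gripper_width: 0.0276
```

Request:
{"method": "carry_out", "body": {"travel": [[0,0,-0.5],[0,0,-1],[0,0,-1.5],[0,0,-2],[0,0,-2],[0,0,-1],[0,0,0],[0,0,0]], "twist": [0,0,0,0,0,0,0,0], "claw": [1,1,1,1,1,1,1,1]}}

```text
clock: 6.4
ee_pos: [0.5035, 0.2395, 0.1331]
tcp_rot: [3.136, 0.175, -0.0]
contact_force: [0.6, -0.5, -2.0]
gripper_width: 0.0271
```

```bash
python3 - <<'E'
from h import *
go(.5213,-.2725,.16,2.15)
for n,(x,y) in dict(top=(210,170),scene=(350,160)).items():
    im=env.grab_frame(n)[y:y+100,x:x+100,::-1]
    cv2.imwrite(f'pics/{n}3.png',cv2.resize(im,None,fx=6,fy=6,interpolation=cv2.INTER_CUBIC))
E
```

```text
t 6.4 pos [0.5035 0.2395 0.1331] yaw 6.39 tilt [-0.01 -0.02] F [ 0.6 -0.5 -2. ] w 0.0271 q [-0.29  0.57 -0.31  1.86  0.24  0.75 -2.19]
tool shift cm [-3.93 51.08 -2.67] twist 4.24
```

View pics/scene3.png

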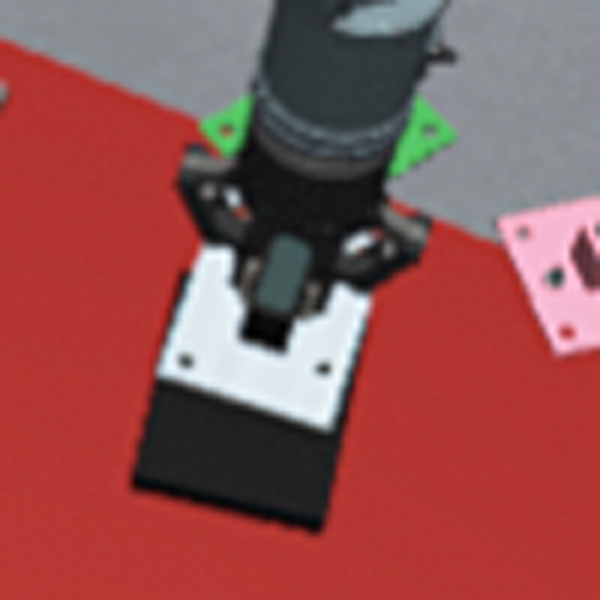

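Request:
{"method": "carry_out", "body": {"travel": [[0,1,-1],[-0.3,2,-1],[-0.3,3,-1],[-0.3,3.5,-1],[-0.3,3.5,0],[-0.3,3.5,0],[-0.3,3.5,0],[-0.3,3.5,0],[-0.3,3.5,0],[-0.3,3.5,0],[-0.3,3.5,0],[-0.3,3.5,0]], "twist": [0,0,0,0,0,0,0,0,0,0,0,0], "claw": [1,1,1,1,1,1,1,1,1,1,1,1]}}

```text
clock: 7.7
ee_pos: [0.512, -0.1387, 0.1735]
tcp_rot: [3.137, 0.175, -0.001]
contact_force: [0.5, -1.0, -2.3]
gripper_width: 0.0276
```

Request:
{"method": "carry_out", "body": {"travel": [[-0.3,3.5,0],[-0.3,3,0],[0,2,0],[0,1,0],[0,0,0],[0,0,0],[0,0,0],[0,0,0]], "twist": [0,0,0,0,2,2.2,0,0], "claw": [1,1,1,1,1,1,1,1]}}

```text
clock: 8.5
ee_pos: [0.5172, -0.231, 0.1733]
tcp_rot: [-3.141, -0.063, 0.0]
contact_force: [-0.0, -0.0, -2.3]
gripper_width: 0.0277
```

```bash
python3 - <<'E'
from h import *
go(.5213,-.2725,.13,2.15)
E
```

```text
t 8.5 pos [ 0.5172 -0.231   0.1733] yaw 2.31 tilt [-0.02  0.02] F [-0.  -0.  -2.3] w 0.0277 q [ 0.51  0.51 -0.22  1.82  0.15  0.83 -1.32]
tool shift cm [0.24 4.16 4.33] twist 0.16
```

Request:
{"method": "carry_out", "body": {"travel": [[0.1,1.5,0],[0.1,1.6,0],[0,1,0],[0,0,2],[0,0,2],[0,0,0],[0,0,0],[0,0,0]], "twist": [0.2,0,0,0,0,0,0,0], "claw": [1,1,1,1,1,1,1,1]}}

```text
clock: 9.3
ee_pos: [0.5215, -0.2731, 0.1343]
tcp_rot: [3.14, 0.054, 0.002]
contact_force: [0.3, -0.0, -1.3]
gripper_width: 0.0275
```

```bash
python3 - <<'E'
from h import *
go(.5213,-.2725,.1035,2.15)
for n,(x,y) in dict(top=(365,165),scene=(210,110)).items():
    im=env.grab_frame(n);cv2.imwrite(f'pics/{n}4f.png',im[:,:,::-1]);im=im[y:y+80,x:x+90,::-1]
    cv2.imwrite(f'pics/{n}4.png',cv2.resize(im,None,fx=7,fy=7,interpolation=cv2.INTER_CUBIC))
E
```

```text
t 9.3 pos [ 0.5215 -0.2731  0.1343] yaw 1.98 tilt [ 0.09 -0.04] F [ 0.3 -0.  -1.3] w 0.0275 q [ 0.56  0.6  -0.2   1.79  0.16  0.77 -1.27]
tool shift cm [-0.02 -0.07  3.08] twist -0.17
```

View pics/scene4.png

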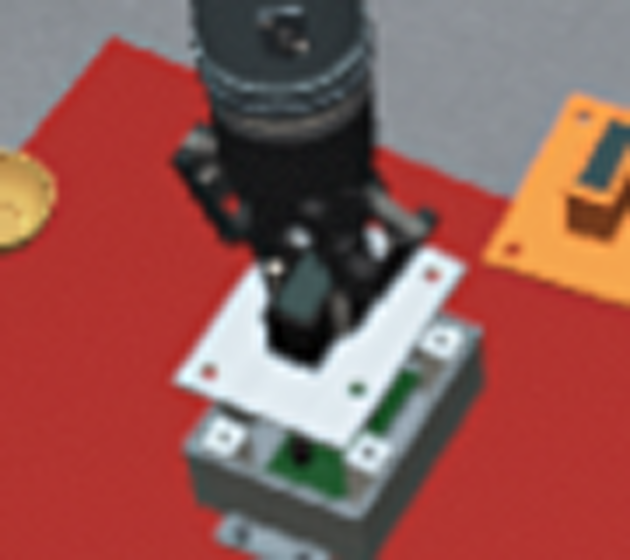

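View pics/top4.png

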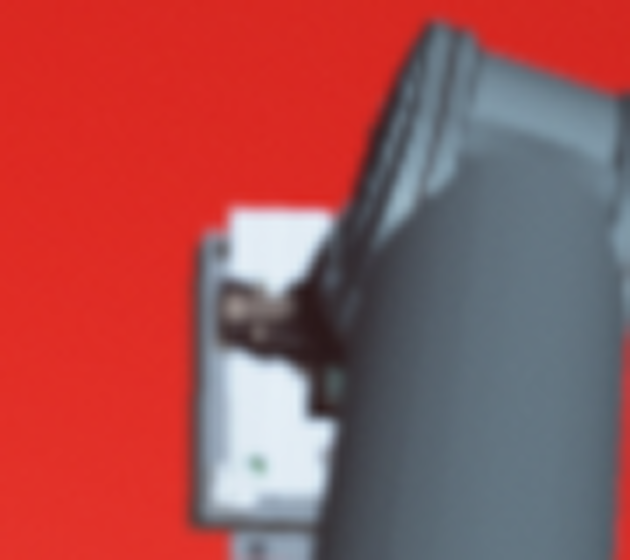

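Request:
{"method": "carry_out", "body": {"travel": [[0,0,1],[0,0,1],[0,0,0.7],[0,0,0.3],[0,0,0],[0,0,0],[0,0,0]], "twist": [0,0,0,0,0,0,0], "claw": [1,1,1,1,1,1,1]}}

```text
clock: 10.1
ee_pos: [0.521, -0.2726, 0.1036]
tcp_rot: [3.141, 0.055, 0.001]
contact_force: [-0.1, -0.1, -1.6]
gripper_width: 0.0273
```

```bash
python3 - <<'E'
from h import *
go(.5213,-.2725,.1035,2.15)
for n,(x,y) in dict(top=(385,185),scene=(228,140)).items():
    im=env.grab_frame(n);cv2.imwrite(f'pics/{n}5f.png',im[:,:,::-1]);im=im[y:y+58,x:x+58,::-1]
    cv2.imwrite(f'pics/{n}5.png',cv2.resize(im,None,fx=10,fy=10,interpolation=cv2.INTER_CUBIC))
E
```

```text
t 10.1 pos [ 0.521  -0.2726  0.1036] yaw 2.0 tilt [ 0.03 -0.02] F [-0.1 -0.1 -1.6] w 0.0273 q [ 0.55  0.64 -0.19  1.8   0.18  0.72 -1.28]
tool shift cm [ 0.03 -0.01  0.01] twist -0.15
```

View pics/scene5.png

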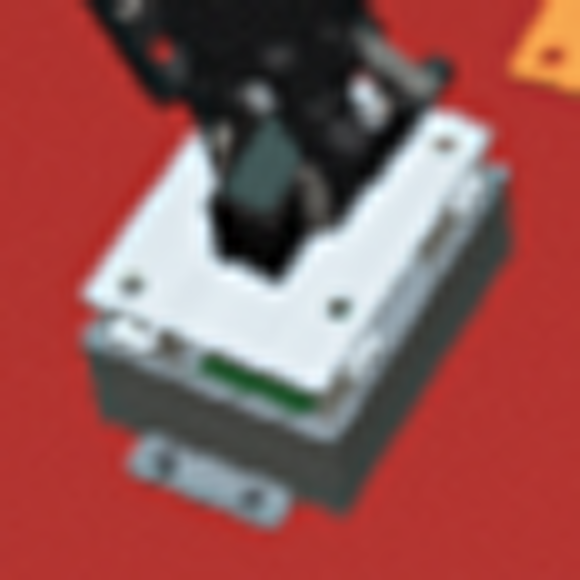

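View pics/top5.png

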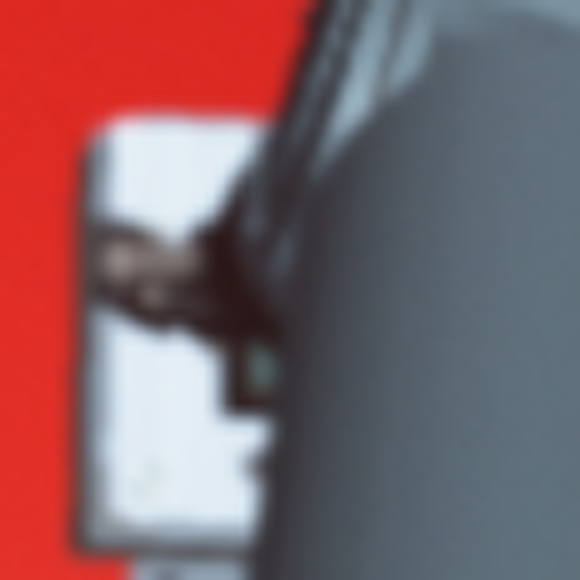

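```bash
python3 - <<'E'
from h import *
np.set_printoptions(precision=4,suppress=True)
o=q([(131,285),(444,145),(338,307)],(228,140));L=H[[0,2,3]]
for z in(.072,.074,.076):
    s=least_squares(lambda v:(proj(pts(v,L,z),'scene')-o).ravel(),[.52,-.27,0])
    print(z,s.x,np.degrees(s.x[2]),s.fun.round(2))
s=least_squares(lambda v:(proj(pts(v,L,v[3]),'scene')-o).ravel(),[.52,-.27,0,.074]);print('free',s.x,s.fun.round(2))
t=q([(150,478)],(385,185)); s=least_squares(lambda v:(proj(np.array([[*v,.074]]),'top')-t).ravel(),[.47,-.24]);print(s.x,pts([.5208,-.2719,.0393],H[2:3],.05))
E
```

```text
0.072 [ 0.5214 -0.2743  0.0404] 2.3136293458406456 [-0.06 -0.05 -0.03 -0.    0.09  0.05]
0.074 [ 0.5226 -0.2734  0.0405] 2.3226798926431678 [-0.09 -0.04 -0.01 -0.02  0.1   0.06]
0.076 [ 0.5238 -0.2725  0.0407] 2.33176056613958 [-0.11 -0.04  0.01 -0.03  0.1   0.07]
free [ 0.5199 -0.2755  0.0402  0.0694] [-0.03 -0.06 -0.05  0.02  0.08  0.04]
[ 0.4707 -0.2396] [[ 0.4695 -0.2389  0.05  ]]
```

Request:
{"method": "carry_out", "body": {"travel": [[-0.05,-0.03,0],[0,0,0],[0,0,0],[0,0,0],[0,0,0]], "twist": [0,0,0,0,0], "claw": [1,1,1,1,1]}}

```text
clock: 10.7
ee_pos: [0.5203, -0.2722, 0.1033]
tcp_rot: [3.141, 0.055, -0.0]
contact_force: [-0.2, 0.5, -1.5]
gripper_width: 0.0276
```

```bash
python3 - <<'E'
from h import *
go(.5208,-.2723,.1035,2.15)
for n,(x,y) in dict(scene=(228,140),top=(385,185)).items():
    im=env.grab_frame(n);cv2.imwrite(f'pics/{n}6f.png',im[:,:,::-1]);im=im[y:y+58,x:x+58,::-1]
    cv2.imwrite(f'pics/{n}6.png',cv2.resize(im,None,fx=10,fy=10,interpolation=cv2.INTER_CUBIC))
E
```

```text
t 10.7 pos [ 0.5203 -0.2722  0.1033] yaw 2.0 tilt [-0. -0.] F [-0.2  0.5 -1.5] w 0.0276 q [ 0.55  0.64 -0.19  1.8   0.18  0.72 -1.28]
tool shift cm [ 0.05  0.01 -0.02] twist -0.15
```

View pics/scene6.png

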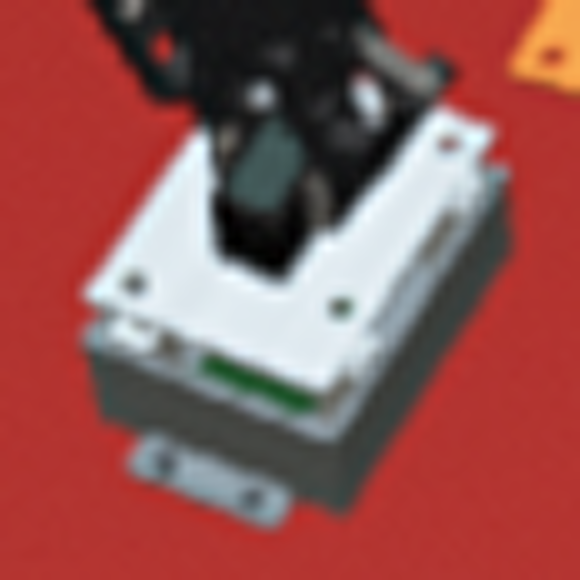

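View pics/scene6f.png

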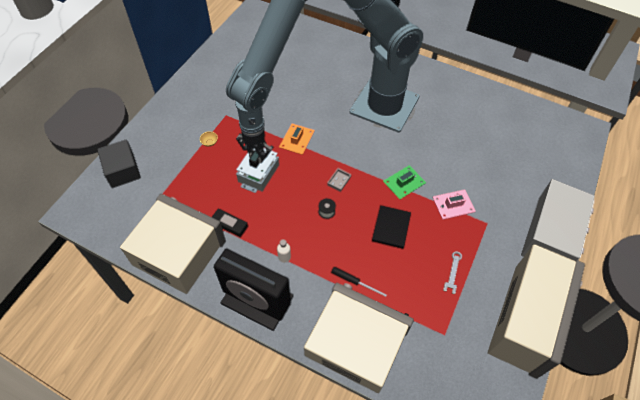

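```bash
python3 - <<'E'
from h import *
np.set_printoptions(precision=4,suppress=True)
L=H[[0,2,3]]
# darkness/contrast-weighted centroids in both before and after for a like-for-like reading
def cen(f,p,r=2.2):
    im=cv2.imread(f).astype(float); g=im.mean(2); x0,y0=np.round(p).astype(int)
    w=g[y0-3:y0+4,x0-3:x0+4]; d=np.clip(np.percentile(w,70)-15-w,0,None); yy,xx=np.mgrid[-3:4,-3:4]
    d[(xx+x0-p[0])**2+(yy+y0-p[1])**2>r*r]=0
    return [x0+(d*xx).sum()/d.sum(),y0+(d*yy).sum()/d.sum()]
man=q([(135,283),(449,144),(341,305)],(228,140))
au=np.array([cen('pics/scene6f.png',p) for p in man])
box=q([(140,324),(278,119),(451,186),(345,346)],(228,140))
for nm,o in(('man',man),('auto',au)):
    s=least_squares(lambda v:(proj(pts(v,L,.074),'scene')-o).ravel(),[.52,-.27,0])
    print(nm,s.x,np.degrees(s.x[2]),s.fun.round(2))
b=np.array([cen('pics/scene0.png',p,1.2) for p in box]);print('box',b-box)
for o in(box,b):
    x,f=fit({'scene':o},.05);print(x,np.degrees(x[2]))
E
```

```text
man [ 0.5213 -0.2725  0.0346] 1.9846969669983476 [-0.1  -0.09 -0.05 -0.02  0.15  0.11]
auto [ 0.5217 -0.2724  0.0353] 2.0203023061125673 [-0.07 -0.04 -0.05  0.09  0.12 -0.05]
box [[ 0.2278  0.05  ]
 [-0.35   -0.0477]
 [-0.1033 -0.15  ]
 [-0.05   -0.1236]]
[ 0.5219 -0.2731  0.0352] 2.0140090643032487
[ 0.5217 -0.2734  0.0472] 2.702243318675381
```

Request:
{"method": "carry_out", "body": {"travel": [[0.03,0.02,0],[0,0,0],[0,0,0],[0,0,0],[0,0,0],[0,0,0]], "twist": [-0.1,0,0,0,0,0], "claw": [1,1,1,1,1,1]}}

```text
clock: 11.4
ee_pos: [0.5206, -0.2725, 0.1033]
tcp_rot: [3.141, 0.057, 0.0]
contact_force: [-0.2, 0.2, -3.0]
gripper_width: 0.0274
```

```bash
python3 - <<'E'
from h import *
go(.5209,-.2724,.1034,2.1)
im=env.grab_frame('scene')[140:198,228:286,::-1]
cv2.imwrite('pics/scene7.png',cv2.resize(im,None,fx=10,fy=10,interpolation=cv2.INTER_CUBIC))
E
```

```text
t 11.4 pos [ 0.5206 -0.2725  0.1033] yaw 2.1 tilt [ 0. -0.] F [-0.2  0.2 -3. ] w 0.0274 q [ 0.55  0.64 -0.2   1.8   0.18  0.72 -1.28]
tool shift cm [ 0.04 -0.   -0.01] twist -0.0
```

View pics/scene7.png

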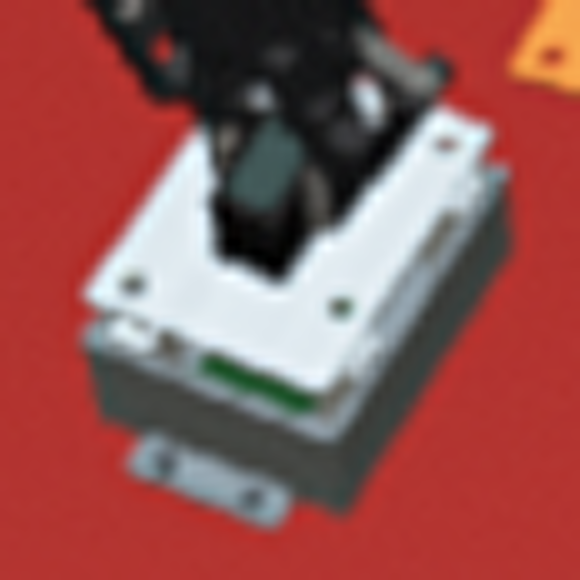

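The cover hangs level over the box. Its holes show at crop px (133,285), (446,144) and (340,306), about 40 px (4 image px) above the thread positions, as expected for a 2 cm gap. I'm handing in.

```bash
python3 -c "
from workcell import env
print(env.finish_job()); "
```

```text
the job is handed in; nothing more can be done
None
```

I picked the metal cover up by its display housing with a 40 N grip and carried it over the instrument box. I handed the job in at about 11.5 s with the cover still held in the air.

- **Height and level:** the plate's underside is about 20 mm above the rim, worked out from the gripper height at the grasp. Measured tilt is about 0°.
- **Hole alignment:** the arm readings (before the last nudge the scene camera too) put the cover's centre within about 0.6 mm of the box's. The turn agrees to about 0.2°.
- **Grip and contact:** the fingers are 27.4 mm apart on the 28 mm housing. The force reading is only a few newtons, about the cover's weight, so nothing shows it touching the box.
- **Disagreements:** the two cameras' positions differ by 1–3 mm, which fits the stated 2 mm calibration. The top camera's view was mostly blocked by the arm, so I used it only for one rough hole check, which read about 1.4 mm off. I then shifted the cover less than 1 mm and did not repeat that check. Hole 1 was hidden from both cameras.
- **Not confirmed:** after a last 0.3 mm nudge I looked at one more picture but did not measure the holes again. An automatic reading of the thread positions gave a box turn of 2.7° instead of 2.0°. I took it as unreliable at that image size and used my own readings.

The other objects looked undisturbed in the last full picture.

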